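# Clip a circuit board onto the spring contacts of a test stage, then free it

### The job

Swing the spring clip round its pivot screw onto the near edge of the circuit board and keep swinging until it has pushed the board onto the test head's spring contacts with about 9 N (they need at least 5 N and are damaged above 16 N); how far the contacts stand forward is not known, so feel for it. Hold the board pressed like that for two seconds for the test, then swing the clip well clear of the board again, at least half a right angle, and let go, leaving the board lying between its rails. Move the board only with the clip, never with the fingers, and leave the things around undisturbed.

Things in the scene. Friction and masses are not known exactly. Their poses are not given: they have to be found in the camera images.
- test_stage: Fixed grey base plate 165 x 150 x 10 mm (x, y, z) on the desk; origin on its underside, midway between the two guide rails. Its +x points along the rails towards the test head, z up. The rails are 62 mm long, reach 14.5 mm above the desk and leave the board 1.5 mm on each side (inner faces at y = +-26.5 mm).
- test_head: Test head fixed at the stage's +x end: bracket, black carriage (58 mm wide, top 36 mm above the desk) and a sprung bar with six pins at the board's height. Origin straight above the stage's origin, 10 mm above the desk, NOT at the pins: the unpressed contact face lies 27 to 43 mm in +x from it, set by hand and not reported. Springs: 8 N per mm (5 N at 0.6 mm, 16 N at 2 mm).
- test_board: Loose circuit board on its backing plate, 70 x 50 x 5 mm, 150 g, low black chips on top (to 7.5 mm); origin at the centre of its underside, lying on the base plate (10 mm above the desk) between the rails, x along the rails towards the test head. It slides freely along the rails; at the start its far edge is 4 to 23 mm short of the contacts.
- clip (a joint): Swing angle, rad. 0: pivot-to-post points along the stage's -y; positive: clear (clockwise from above). -0.35 to 1.45; starts at 0.85 to 1.15. The pivot has 0.25 N m dry friction (3 N at the post): the unloaded clip stays where left, but it does not hold the contacts pressed by itself. At 0 the heel touches a board whose origin is at x = 0 on the stage; pressure comes between +0.14 and -0.21. Off the board beyond 0.6.
- clip_pivot (a point): On the axis of the pivot screw, 45 mm above the desk (35 mm above the base plate; the screw head's top lies at 25 mm); on the stage at x = -49 mm, y = +55 mm. The axis is vertical.
- clip_post (a point): On the axis of the clip's upright handle post, 45 mm above the desk; post 12 mm diameter, 17 to 60 mm above the desk, 85 mm from the pivot axis; pinch it from above or push it. Arm below: steel bar 12 mm wide, 10.5 to 17 mm above the desk. Its heel, a bulge 8 mm proud, 55 mm from the pivot, pushes the board's -x edge: 1 N more along the post's path is about 1.5 N on the contacts.
- clip_nose (a point): Underside of the rolled end (12 mm diameter roll, 13 mm wide) of the clip's leaf spring, 15 mm ahead of the heel; the roll hangs 1 mm lower than the board's top and rides up over the board's edge by itself, at 1 to 3 N, then presses on the board with about 1.5 N. The polished nose and heel and the slippery rails add about 1 N of rubbing at the post.
- heat_sink_b: Bystander: finned metal heat sink 40 x 40 x 26 mm, loose on the desk; origin at the centre of its underside.
- relay_module_b: Bystander: red relay module 40 x 70 x 22 mm, loose on the desk; origin at the centre of its underside.
- multimeter_b: Bystander: hand-held multimeter 140 x 67 x 44 mm, lying loose on the desk; origin at the centre of its underside.
There are look-alikes about, which are no part of the job. What is shaped like the test_board but blue or pink is not meant.

How it is judged:
By the outcome, as a careful person would: the job done as asked, in the order asked, and still so for the second after the job is handed in, with the robot touching nothing.
It also fails if it takes over 72 s, if anything falls off the work surface, if the arm or the gripper's body presses on something with over 40 N, if the wrist force passes 120 N, or if a joint passes its speed limit or range.

### The arm

A 6-joint arm with a two-finger parallel gripper is mounted at the origin on a cart in front of the work surface, level with it; the furniture and walls round the work are solid. World frame = base frame: x ahead of the robot, y to its left, z up, the work surface at z = 0. Lengths are in m, angles in degrees, forces in N, time in s.
With the tool pointing down it reaches from about 0.35 to 0.875 m from the base axis. Payload 4.2 kg.
Tool frame: the origin (TCP) lies midway between the tips of the shut fingers; the grasp point (between the pads) lies 19 mm behind it (hold_point_z is the z of the grasp point in the tool frame, in m); z points along the fingers, y is the direction in which the jaws open and shut (so a half turn about z gives the same grasp; the last joint's range is limited). The gripper opens to 87 mm and grips with 3 to 60 N. Pads are 19 mm wide; open, the fingers measure 117 mm over their backs; the gripper's body (75 mm by 190 mm) begins 51 mm behind the grasp point.
Start: joints at [14.817, 22.042, 0.453, 0, -68.411, -14.817], TCP at [0.625, 0, 0.223] pointing down, gripper open.
Joint ranges: [-179.83, 179.83], [-69.29, 118.12], [-61.27, 80.66], [-181.25, 117.63], [-171.15, -9.14], [-177.46, 177.46]. Speed limits (degrees/s): [159.86, 159.86, 180, 180, 180, 180].

### API

Orientations are given as a 3x3 rotation matrix whose columns are the frame's x, y, z axes.
In Python, from station import * gives the robot as it stands. The module is installed in compiled form; this text tells all that it offers.
- The arm moves only by the tool jog_arm, never from a script. Its argument "moves" is a list of rows, each a list of 7 numbers: the closure, from -1 (fully open) to 1 (shut), then the shift along the tool's x, y, z in m, then the turn, a rotation vector about the tool's x, y, z in rad. In form: [[gripper, x, y, z, wx, wy, wz], ...]. A call has exactly 10 rows; each row is the pose to reach, as a shift and turn from the pose commanded when the call began, along the tool's axes at that moment; what a row does not reach only later rows make up. A row lasts 1/12 s, in which the tool goes at most 41.7 mm and 7.16 degrees, less where a joint would pass 70% of its speed; a pose out of reach is approached as far as the arm can. A call with a gripper value outside its range is refused whole. The fingers move at their own pace and stop on an object; the grip force is fixed at half the most. Time passes only in rows, so rows that repeat a pose let the fingers close, or fill a call up. It gives the time, the measured TCP pose, the force and the opening at its end, in the units of the state.
- sense(): the state, without advancing time (a new reading comes with each control period).
- capture(name): name is "scene" or "side" or "wrist"; returns a dict with "frame" (384x512x3 uint8, red, green, blue), "fov_y" (degrees; the focal length in pixels is half the picture's height over the tangent of half this angle, whatever the lens; pixels are square), "cx", "cy" (the principal point, pixels), "k1" (the pictures are not rectified: a ray, as slopes to the right and down, at radius r is drawn at 1 + k1 r^2 times it, then the intrinsics apply), "world_from_camera" (4x4, takes a point from camera to world coordinates). Camera axes: x right, y down, z forward; pixel columns grow to the right and rows downward; lengths in m; the calibration is good to about 2 mm. A picture is of the moment at which its call begins. There is no depth.
- finish_job(): hands the job in, once; it reports no verdict.
The state is a dict: "time_s": time; "joints": joint angles; "joint_velocities": joint speeds; "effort": joint torques, N m; "tcp_pos": TCP position; "ee_rot": TCP orientation; "wrist_force": force on the tool from outside, world axes, zero at the start; "moment": the same for the moment, N m; "gripper_width": opening from 0.0 (shut) to 1.0 (fully open).
Only numpy, scipy, OpenCV 4.12 (cv2) and the standard library are available. Lean on these libraries where they do the work, as an engineer would, in place of code of your own. Each camera call takes 0.05 s, during which the arm holds its last target.

## Working session

There is one attempt and no reset: what is moved stays moved. The work goes in short steps, Python scripts to look and compute and a tool call to move; the robot and the scene stay as the last step left them, time stands still between calls to the robot, and variables do not carry over. Pictures are saved under pics/ and viewed, and the job is handed in when it is done.

Besides the shell and the picture viewer there is one more tool, called after "Emit:" by a JSON object that holds its "fn" and its "kwargs". jog_arm: Moves the arm, as the interface text tells. Its arguments: {"type":"object","properties":{"moves":{"type":"array"}},"required":["moves"]}

```bash
mkdir -p pics
cat > h.py <<'E'
from station import *
import numpy as np, cv2, pickle
def cap(n,tag):
    c=capture(n); cv2.imwrite(f'pics/{tag}.png',c['frame'][:,:,::-1]); pickle.dump(c,open(f'pics/{tag}.pkl','wb')); return c
def load(tag): return pickle.load(open(f'pics/{tag}.pkl','rb'))
def ray(c,u,v):
    H,W=c['frame'].shape[:2]; f=H/2/np.tan(np.radians(c['fov_y']/2))
    xd=np.array([(u-c['cx'])/f,(v-c['cy'])/f]); x=xd.copy()
    for _ in range(30): x=xd/(1+c['k1']*(x@x))
    T=np.array(c['world_from_camera']); d=T[:3,:3]@np.array([x[0],x[1],1]); return T[:3,3],d/np.linalg.norm(d)
def proj(c,p):
    H,W=c['frame'].shape[:2]; f=H/2/np.tan(np.radians(c['fov_y']/2))
    T=np.array(c['world_from_camera']); q=T[:3,:3].T@(np.array(p)-T[:3,3]); x=q[:2]/q[2]; x=x*(1+c['k1']*(x@x))
    return np.array([x[0]*f+c['cx'],x[1]*f+c['cy']])
def onz(c,u,v,z):
    o,d=ray(c,u,v); return o+d*(z-o[2])/d[2]
def tri(obs):
    A=np.zeros((3,3));b=np.zeros(3)
    for c,u,v in obs:
        o,d=ray(c,u,v);P=np.eye(3)-np.outer(d,d);A+=P;b+=P@o
    x=np.linalg.solve(A,b); 
    return x,[np.linalg.norm(proj(c,x)-[u,v]) for c,u,v in obs]
def crop(tag,u0,v0,u1,v1,s,out):
    c=load(tag); im=c['frame'][v0:v1,u0:u1,::-1]; cv2.imwrite(f'pics/{out}.png',cv2.resize(im,None,fx=s,fy=s,interpolation=cv2.INTER_CUBIC))
E
python3 -c "
from h import *
for n in ['scene','side','wrist']:
    c=cap(n,n+'0'); print(n,c['fov_y'],c['k1'],np.round(c['world_from_camera'],3).tolist())
s=sense();print(s)
ims=[load(n+'0')['frame'][:,:,::-1] for n in ['scene','side','wrist']]
"
```

```text
scene 44.23338049897952 -0.09820061267656599 [[-0.495, -0.617, 0.611, -0.184], [-0.869, 0.345, -0.355, 0.569], [0.008, -0.707, -0.707, 0.861], [0.0, 0.0, 0.0, 1.0]]
side 48.38115096565677 -0.13523275723681463 [[0.9, -0.289, 0.327, 0.197], [-0.436, -0.598, 0.672, -0.48], [0.001, -0.747, -0.665, 0.731], [0.0, 0.0, 0.0, 1.0]]
wrist 70.5813944259817 -0.021885445217972217 [[-1.0, 0.0, -0.001, 0.624], [-0.0, 0.955, 0.297, -0.082], [0.001, 0.297, -0.955, 0.383], [0.0, 0.0, 0.0, 1.0]]
{'time_s': 0.15, 'joints': array([ 1.48165397e+01,  2.20816162e+01,  3.96997985e-01, -2.04928427e-02,
       -6.84105793e+01, -1.48154785e+01]), 'joint_velocities': array([-0.0776932 , -0.08818504,  0.2361089 ,  0.14901845, -0.08532924,
        0.05250255]), 'effort': array([ 3.86667998e-04, -3.91052306e+01,  1.87588084e+01,  4.22235444e+00,
        1.23758311e-02, -1.38926293e-04]), 'tcp_pos': array([6.24543627e-01, 1.37080064e-05, 2.21695554e-01]), 'ee_rot': array([[-1.13273262e-04, -9.99998563e-01, -1.69128910e-03],
       [-9.99999988e-01,  1.13448246e-04, -1.03366407e-04],
       [ 1.03558132e-04,  1.69127737e-03, -9.99998564e-01]]), 'wrist_force': array([-0.15984796, -0.78379746,  0.89417764]), 'moment': array([ 0.03023243, -0.02204213, -0.05259966]), 'gripper_width': 0.9984617634695253}
```

View pics/scene0.png

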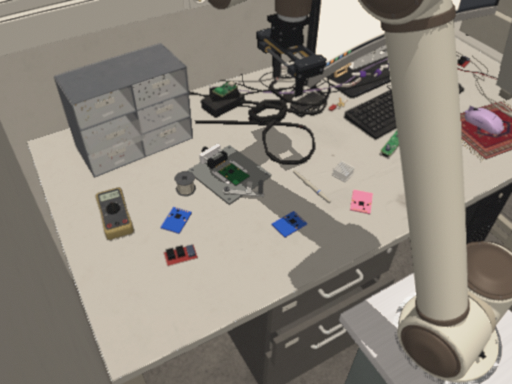

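View pics/side0.png

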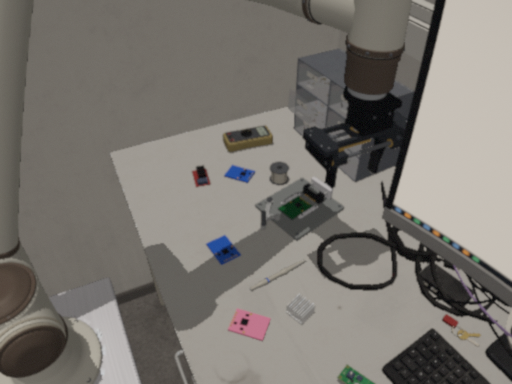

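View pics/wrist0.png

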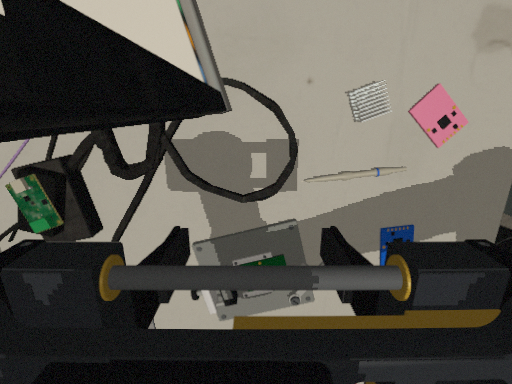

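```bash
python3 -c "
from h import *
crop('scene0',180,130,290,215,7,'sc1'); crop('side0',245,165,355,245,7,'si1'); crop('wrist0',180,210,330,330,5,'wr1')
for n,u,v in [('scene0',232,172),('side0',300,207),('wrist0',262,262)]: print(onz(load(n),u,v,.015))
"
```

```text
[0.61074245 0.16270456 0.015     ]
[0.61655923 0.15365123 0.015     ]
[0.61202432 0.1396878  0.015     ]
```

View pics/sc1.png

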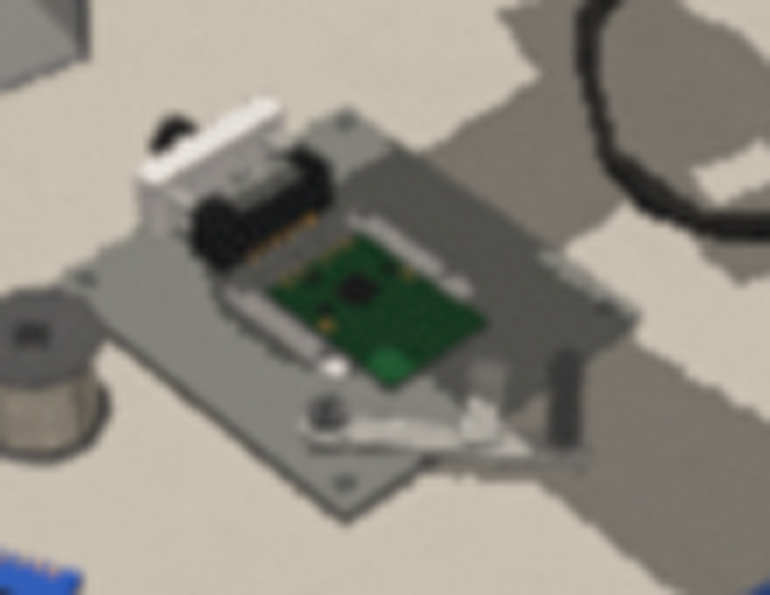

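View pics/si1.png

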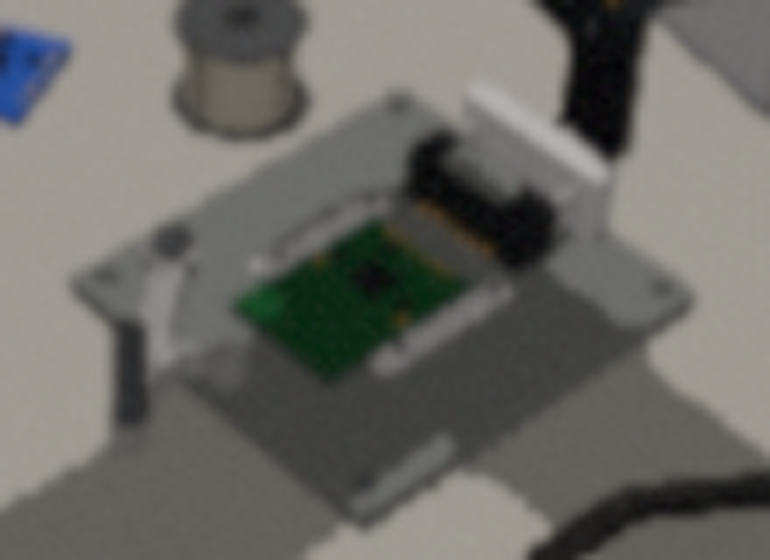

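View pics/wr1.png

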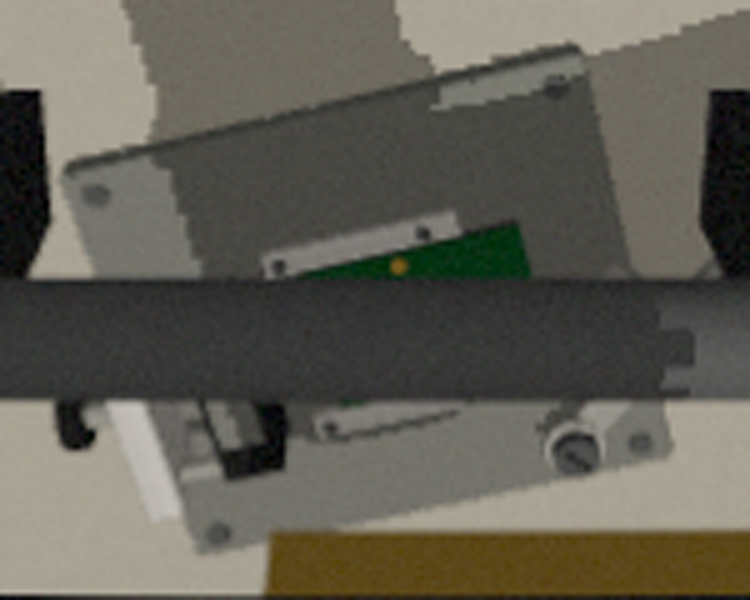

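```bash
python3 -c "
from h import *
s,d,w=load('scene0'),load('side0'),load('wrist0')
S=lambda x,y:(s,x/7+180,y/7+130)
D=lambda x,y:(d,x/7+245,y/7+165)
W=lambda x,y:(w,x/5+180,y/5+210)
print('screw',tri([S(327,408),D(172,238),W(577,452)]), tri([S(327,408),D(172,238)])[0])
print('post top',tri([S(566,355),D(130,322)]))
for n,a,b,c in [('A -x-y? near right',(640,320),(365,520),(578,48)),('B',(345,515),(78,285),(672,450)),('C head left',(70,280),(400,95),(200,552)),('Dhead right',(345,112),(690,300),(65,175))]:
    print(n,tri([S(*a),D(*b),W(*c)]))
print('board near corners z.015', [onz(*S(*p),.015) for p in [(395,385),(488,325)]],[onz(*D(*p),.015) for p in [(238,305),(328,378)]])
"
```

```text
screw (array([0.55887456, 0.20506501, 0.02197777]), [np.float64(0.096650822142587), np.float64(0.2133687225631829), np.float64(0.2632363537672917)]) [0.55932862 0.20511343 0.02157553]
post top (array([0.50865676, 0.13772041, 0.05994247]), [np.float64(0.3656624341179387), np.float64(0.3926069605587539)])
A -x-y? near right (array([0.56174009, 0.07341418, 0.0030416 ]), [np.float64(0.7761601942674621), np.float64(0.8749955639635738), np.float64(0.5168698178211942)])
B (array([0.52532363, 0.21613757, 0.00474042]), [np.float64(0.43885445656214306), np.float64(1.0578556018010885), np.float64(1.4111644149825515)])
C head left (array([0.68048231, 0.25309708, 0.00848487]), [np.float64(0.8670397743740976), np.float64(0.3632083511155392), np.float64(1.8780198594576416)])
Dhead right (array([0.71882974, 0.11462294, 0.00392997]), [np.float64(0.29256481241697496), np.float64(0.42428633750010464), np.float64(1.0260636972172001)])
board near corners z.015 [array([0.56316176, 0.17543175, 0.015     ]), array([0.57385781, 0.13069111, 0.015     ])] [array([0.56794121, 0.17109137, 0.015     ]), array([0.57861732, 0.12633295, 0.015     ])]
```

Green board between the rails at scene (232,172) / side (300,207). Candidates that could be confused with it:
- blue boards at scene (177,219) and (289,223)
- pink board at (361,201)
- green board at (390,145)

Only the one on the grey stage fits, with the clip post at scene (261,181). The post top triangulates to z = 59.9 mm, 84 mm from the pivot (expected 60 and 85), swing ≈ 0.89 rad. All of this is consistent.

Emit:
{"fn": "jog_arm", "kwargs": {"moves": [[-1,-0.02,0.015,0.01,0,0,0.08],[-1,-0.04,0.033,0.02,0,0,0.18],[-1,-0.06,0.05,0.03,0,0,0.28],[-1,-0.08,0.066,0.045,0,0,0.38],[-1,-0.1,0.083,0.06,0,0,0.48],[-1,-0.12,0.1,0.075,0,0,0.56],[-1,-0.13,0.11,0.085,0,0,0.61],[-1,-0.138,0.116,0.09,0,0,0.64],[-1,-0.138,0.116,0.09,0,0,0.64],[-1,-0.138,0.116,0.09,0,0,0.64]]}}

```text
time_s: 0.98
tcp_pos: [0.5089, 0.1382, 0.1325]
ee_rot: [[-0.596, -0.803, -0.0], [-0.803, 0.596, -0.0], [0.001, -0.0, -1.0]]
wrist_force: [0.5, 1.0, -0.5]
gripper_width: 0.998
```

```bash
python3 -c "
from h import *
s=sense();print(s['time_s'],s['tcp_pos'],s['ee_rot'].round(4),s['wrist_force'],s['joints'].round(1))
cap('wrist','w1');cap('scene','s1');cap('side','d1')
crop('s1',180,110,300,215,6,'s1c');crop('d1',225,145,345,245,6,'d1c')
"
```

```text
0.9833 [0.50890443 0.13819671 0.13250173] [[-5.955e-01 -8.033e-01 -3.000e-04]
 [-8.033e-01  5.955e-01 -5.000e-04]
 [ 6.000e-04 -0.000e+00 -1.000e+00]] [ 0.49417881  0.96030945 -0.5490606 ] [ 32.8  17.6 -20.5   0.  -51.9 -69.4]
```

View pics/w1.png

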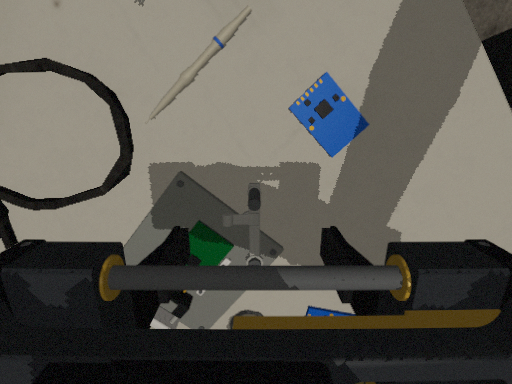

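View pics/s1c.png

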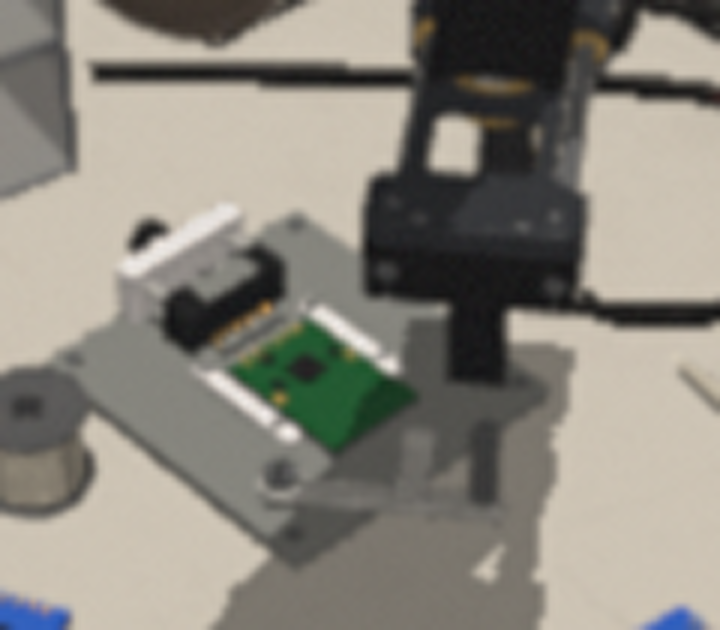

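View pics/d1c.png

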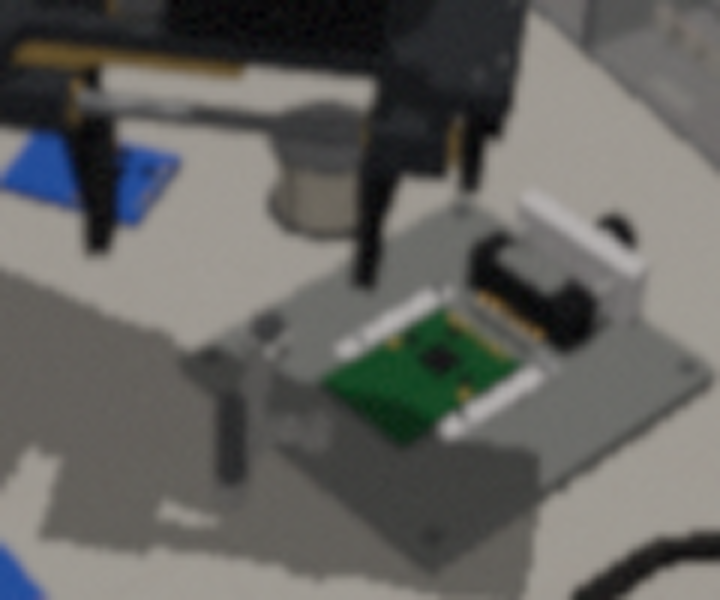

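The wrist view shows the post at about (254,190), with the clip arm running down to the screw at (255,260). I'm enlarging to triangulate.

```bash
python3 -c "
from h import *
crop('w1',130,160,300,290,4,'w1c')"
```

```text
(no output)
```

View pics/w1c.png

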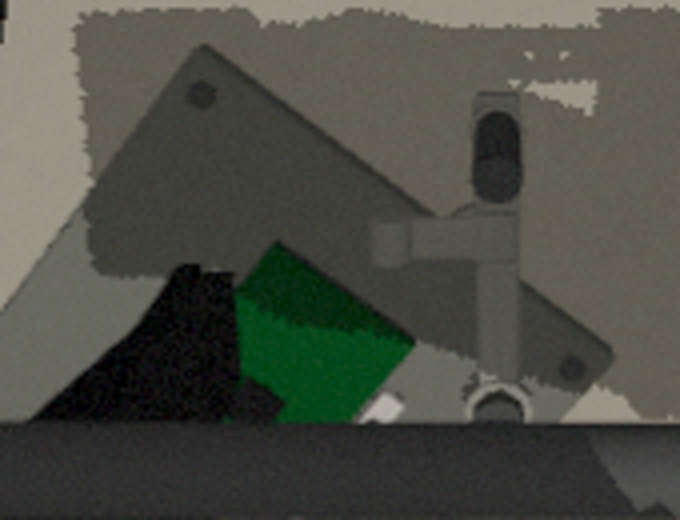

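```bash
python3 -c "
from h import *
s,d,w=load('s1'),load('d1'),load('w1')
S=lambda x,y:(s,x/6+180,y/6+110)
D=lambda x,y:(d,x/6+225,y/6+145)
W=lambda x,y:(w,x/4+130,y/4+160)
p=tri([S(486,428),D(231,392),W(498,181)]);print('post',p, onz(*W(498,181),.06))
q=tri([S(281,472),D(267,325),W(498,406)]);print('screw',q,onz(*W(498,406),.025))
print('near corners wrist',onz(*W(278,242),.015),onz(*W(414,345),.015))
print('plate edge',onz(*W(205,45),.01),onz(*W(612,352),.01))
# contact bar/pins orange in scene vs board far edge
for n,a in [('pins',(240,322)),]: print(onz(*S(*a),.0135))
print('board far edge mid',onz(*S(262,345),.015))
"
```

```text
post (array([0.5081579 , 0.13829305, 0.06010468]), [np.float64(0.882332195594073), np.float64(0.9608184442350391), np.float64(0.4490423012782519)]) [0.50830174 0.13792231 0.06      ]
screw (array([0.5583857 , 0.20471858, 0.02069289]), [np.float64(0.15630999509663726), np.float64(0.4673443746486084), np.float64(1.2102899021930131)]) [0.55561606 0.20167315 0.025     ]
near corners wrist [0.5775706  0.12867817 0.015     ] [0.56673362 0.17625733 0.015     ]
plate edge [0.55886301 0.07449582 0.01      ] [0.52358444 0.21432611 0.01      ]
[0.65602603 0.17463973 0.0135    ]
board far edge mid [0.63656781 0.17371509 0.015     ]
```

Post at (0.508, 0.138), top z = 60 mm, is within 1 mm of the TCP, and the tool x axis lies along pivot to post. Descending to TCP z ≈ 0.030.

Emit:
{"fn": "jog_arm", "kwargs": {"moves": [[-1,0,0,0.015,0,0,0],[-1,0,0,0.03,0,0,0],[-1,0,0,0.045,0,0,0],[-1,0,0,0.06,0,0,0],[-1,0,0,0.075,0,0,0],[-1,0,0,0.09,0,0,0],[-1,0,0,0.1,0,0,0],[-1,0,0,0.103,0,0,0],[-1,0,0,0.103,0,0,0],[-1,0,0,0.103,0,0,0]]}}

```text
time_s: 1.97
tcp_pos: [0.5097, 0.1381, 0.0301]
ee_rot: [[-0.597, -0.802, 0.001], [-0.802, 0.597, 0.0], [-0.001, -0.001, -1.0]]
wrist_force: [0.1, -0.3, 0.8]
gripper_width: 1.001
```

```bash
python3 -c "
from h import *
s=sense();print(s['time_s'],s['tcp_pos'],s['wrist_force'],s['moment'])
cap('wrist','w2');cap('scene','s2');cap('side','d2')
a=load('w2')['frame'][150:300,150:360,::-1];b=load('s2')['frame'][110:230,180:320,::-1]
cv2.imwrite('pics/c2.png',np.hstack([cv2.resize(a,(420,300)),cv2.resize(b,(350,300),interpolation=2)]))
"
```

```text
1.9667 [0.50967735 0.13807046 0.03008663] [ 0.09823496 -0.32001138  0.75263568] [-0.00179875 -0.03330664  0.03985147]
```

View pics/c2.png

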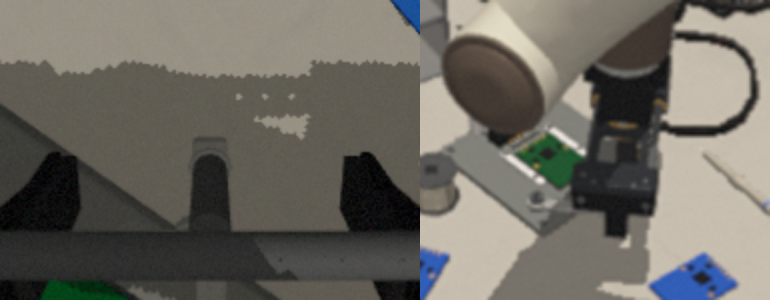

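The post is centred between the fingers (x 210 between 77 and 342). Closing.

Emit:
{"fn": "jog_arm", "kwargs": {"moves": [[1,0,0,0,0,0,0],[1,0,0,0,0,0,0],[1,0,0,0,0,0,0],[1,0,0,0,0,0,0],[1,0,0,0,0,0,0],[1,0,0,0,0,0,0],[1,0,0,0,0,0,0],[1,0,0,0,0,0,0],[1,0,0,0,0,0,0],[1,0,0,0,0,0,0]]}}

```text
time_s: 2.95
tcp_pos: [0.509, 0.138, 0.0295]
ee_rot: [[-0.597, -0.802, -0.0], [-0.802, 0.597, -0.0], [0.0, 0.0, -1.0]]
wrist_force: [0.2, -0.1, -0.8]
gripper_width: 0.327
```

```bash
python3 -c "
from h import *
s=sense();print(s['time_s'],s['tcp_pos'],s['wrist_force'],s['moment'],s['gripper_width']*87)
"
```

```text
2.95 [0.508968   0.13802865 0.02951462] [ 0.21686037 -0.07798981 -0.77484035] [ 0.05978712 -0.07074567 -0.02755074] 28.470291528992586
```

Emit:
{"fn": "jog_arm", "kwargs": {"moves": [[1,0,0,0,0,0,0],[1,0,0,0,0,0,0],[1,0,0,0,0,0,0],[1,0,0,0,0,0,0],[1,0,0,0,0,0,0],[1,0,0,0,0,0,0],[1,0,0,0,0,0,0],[1,0,0,0,0,0,0],[1,0,0,0,0,0,0],[1,0,0,0,0,0,0]]}}

```text
time_s: 3.78
tcp_pos: [0.5091, 0.1379, 0.0296]
ee_rot: [[-0.597, -0.802, 0.0], [-0.802, 0.597, -0.0], [-0.0, -0.0, -1.0]]
wrist_force: [0.9, -1.4, -1.1]
gripper_width: 0.128
```

```bash
cat > st.py <<'E'
from h import *
import sys
s=sense();p=s['tcp_pos'];R=s['ee_rot'];F=s['wrist_force']
print('t',round(s['time_s'],2),'tcp',p.round(4),'yaw tool x',np.degrees(np.arctan2(R[1,0],R[0,0])).round(2),'F tool',(R.T@F).round(2),'Mz',s['moment'].round(3),'w mm',round(s['gripper_width']*87,2))
C=np.array([.5587,.2063])
a=np.degrees(np.arctan2(p[1]-C[1],p[0]-C[0])); print('r',np.hypot(*(p[:2]-C)).round(4),'postang',a.round(2),'theta~',np.radians(-75.8-a).round(3))
E
python3 st.py
```

```text
t 3.78 tcp [0.5091 0.1379 0.0296] yaw tool x -126.67 F tool [ 0.57 -1.59  1.12] Mz [-0.426 -0.45   0.031] w mm 11.1
r 0.0845 postang -125.97 theta~ 0.876
```

Pinched (opening 11 mm against a 12 mm post). Swinging 0.3 rad along the arc.

Emit:
{"fn": "jog_arm", "kwargs": {"moves": [[1,0,-0.0025,0,0,0,-0.03],[1,-0.0002,-0.0051,0,0,0,-0.06],[1,-0.0003,-0.0076,0,0,0,-0.09],[1,-0.0006,-0.0102,0,0,0,-0.12],[1,-0.001,-0.0127,0,0,0,-0.15],[1,-0.0014,-0.0152,0,0,0,-0.18],[1,-0.0019,-0.0177,0,0,0,-0.21],[1,-0.0024,-0.0202,0,0,0,-0.24],[1,-0.0031,-0.0227,0,0,0,-0.27],[1,-0.0038,-0.0251,0,0,0,-0.3]]}}

```text
time_s: 4.62
tcp_pos: [0.5306, 0.1262, 0.0295]
ee_rot: [[-0.333, -0.943, -0.002], [-0.943, 0.333, 0.0], [0.001, 0.002, -1.0]]
wrist_force: [-1.9, 0.3, 1.7]
gripper_width: 0.128
```

```bash
python3 st.py; python3 -c "
from h import *
cap('wrist','w3');cap('scene','s3');cap('side','d3')
a=load('d3')['frame'][140:260,220:360,::-1];b=load('s3')['frame'][110:230,180:320,::-1]
cv2.imwrite('pics/c3.png',np.hstack([cv2.resize(a,(390,336),interpolation=2),cv2.resize(b,(390,336),interpolation=2)]))"
```

```text
t 4.62 tcp [0.5306 0.1262 0.0295] yaw tool x -109.43 F tool [ 0.32  1.95 -1.66] Mz [ 0.35   0.545 -0.091] w mm 11.11
r 0.0849 postang -109.36 theta~ 0.586
```

View pics/c3.png

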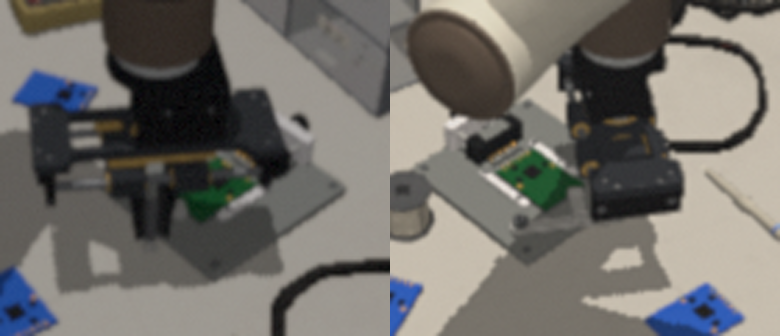

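View pics/w3.png

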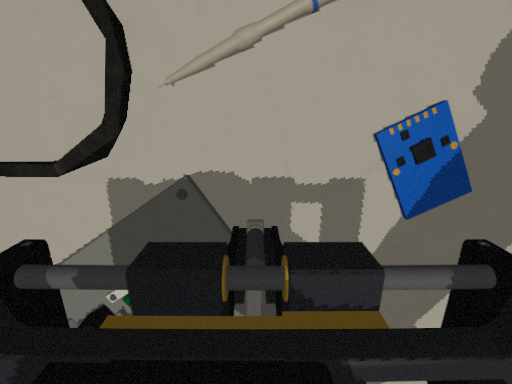

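Emit:
{"fn": "jog_arm", "kwargs": {"moves": [[1,0,-0.0017,0,0,0,-0.02],[1,-0.0001,-0.0034,0,0,0,-0.04],[1,-0.0002,-0.0051,0,0,0,-0.06],[1,-0.0003,-0.0068,0,0,0,-0.08],[1,-0.0004,-0.0085,0,0,0,-0.1],[1,-0.0006,-0.0102,0,0,0,-0.12],[1,-0.0008,-0.0119,0,0,0,-0.14],[1,-0.0011,-0.0135,0,0,0,-0.16],[1,-0.0014,-0.0152,0,0,0,-0.18],[1,-0.0017,-0.0169,0,0,0,-0.2]]}}

```text
time_s: 5.6
tcp_pos: [0.5479, 0.1218, 0.0295]
ee_rot: [[-0.138, -0.99, -0.0], [-0.99, 0.138, -0.0], [0.0, 0.0, -1.0]]
wrist_force: [-3.3, 1.0, 2.4]
gripper_width: 0.128
```

```bash
cat >> st.py <<'E'
if len(sys.argv)>1:
    tag=sys.argv[1]
    Fs=[R.T@F]
    for n in ['scene','side','wrist']:
        cap(n,n+tag); Fs.append(R.T@sense()['wrist_force'])
    print('mean F tool',np.mean(Fs,0).round(2),'y',[round(f[1],1) for f in Fs], 'tcp',sense()['tcp_pos'].round(4))
    a=load('side'+tag)['frame'][140:260,220:360,::-1];b=load('scene'+tag)['frame'][110:230,180:320,::-1]
    cv2.imwrite(f'pics/c{tag}.png',np.hstack([cv2.resize(a,(390,336),interpolation=2),cv2.resize(b,(390,336),interpolation=2)]))
E
python3 st.py 4
```

```text
t 5.6 tcp [0.5479 0.1218 0.0295] yaw tool x -97.91 F tool [-0.53  3.43 -2.41] Mz [ 0.085  0.966 -0.014] w mm 11.13
r 0.0852 postang -97.29 theta~ 0.375
mean F tool [ 0.07  1.77 -2.31] y [np.float64(3.4), np.float64(1.2), np.float64(1.0), np.float64(1.5)] tcp [0.5482 0.1218 0.0295]
```

View pics/c4.png

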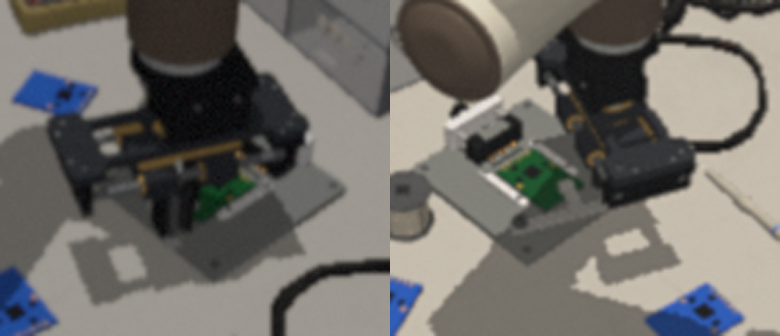

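Emit:
{"fn": "jog_arm", "kwargs": {"moves": [[1,0,-0.0017,0,0,0,-0.02],[1,-0.0001,-0.0034,0,0,0,-0.04],[1,-0.0002,-0.0051,0,0,0,-0.06],[1,-0.0003,-0.0068,0,0,0,-0.08],[1,-0.0004,-0.0085,0,0,0,-0.1],[1,-0.0006,-0.0102,0,0,0,-0.12],[1,-0.0008,-0.0119,0,0,0,-0.14],[1,-0.0011,-0.0135,0,0,0,-0.16],[1,-0.0014,-0.0152,0,0,0,-0.18],[1,-0.0017,-0.0169,0,0,0,-0.2]]}}

```text
time_s: 6.58
tcp_pos: [0.5647, 0.1211, 0.0295]
ee_rot: [[0.062, -0.998, -0.001], [-0.998, -0.062, -0.0], [0.0, 0.001, -1.0]]
wrist_force: [-3.4, -2.8, 5.1]
gripper_width: 0.123
```

```bash
python3 st.py 5; python3 -c "
from h import *
crop('scene5',225,140,285,190,12,'s5c')"
```

```text
t 6.58 tcp [0.5647 0.1211 0.0295] yaw tool x -86.45 F tool [ 2.62  3.57 -5.12] Mz [-0.714  1.172 -0.018] w mm 10.73
r 0.0854 postang -85.96 theta~ 0.177
mean F tool [ 2.96  3.26 -3.41] y [np.float64(3.6), np.float64(2.9), np.float64(3.4), np.float64(3.2)] tcp [0.5651 0.1212 0.0295]
```

View pics/s5c.png

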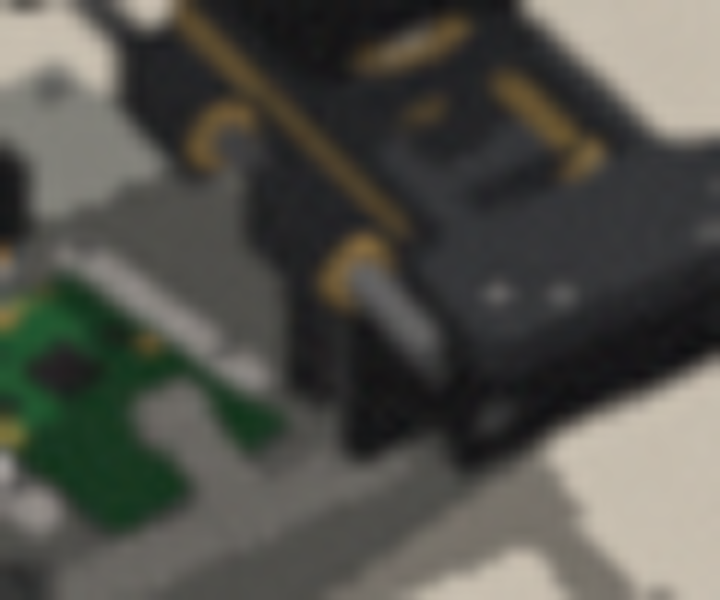

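Nose is up on the board. A radial force of about +3 N suggests the tool is a touch too close to the pivot, so I'll ease outward while stepping 0.03 rad.

Emit:
{"fn": "jog_arm", "kwargs": {"moves": [[1,0.0001,-0.0003,0,0,0,-0.003],[1,0.0002,-0.0005,0,0,0,-0.006],[1,0.0003,-0.0008,-0.0001,0,0,-0.009],[1,0.0004,-0.001,-0.0002,0,0,-0.012],[1,0.0005,-0.0013,-0.0003,0,0,-0.015],[1,0.0005,-0.0015,-0.0003,0,0,-0.018],[1,0.0005,-0.0018,-0.0003,0,0,-0.021],[1,0.0005,-0.002,-0.0003,0,0,-0.024],[1,0.0005,-0.0023,-0.0003,0,0,-0.027],[1,0.0005,-0.0026,-0.0003,0,0,-0.03]]}}

```text
time_s: 7.57
tcp_pos: [0.5673, 0.1212, 0.0296]
ee_rot: [[0.09, -0.996, -0.0], [-0.996, -0.09, 0.0], [-0.0, 0.0, -1.0]]
wrist_force: [-3.9, 0.8, -0.1]
gripper_width: 0.129
```

```bash
python3 st.py
```

```text
t 7.57 tcp [0.5673 0.1212 0.0296] yaw tool x -84.82 F tool [-1.12  3.84  0.08] Mz [0.031 1.211 0.022] w mm 11.21
r 0.0855 postang -84.24 theta~ 0.147
```

Emit:
{"fn": "jog_arm", "kwargs": {"moves": [[1,0,-0.0003,0,0,0,-0.003],[1,0,-0.0005,0,0,0,-0.006],[1,0,-0.0008,0,0,0,-0.009],[1,0,-0.001,0,0,0,-0.012],[1,0,-0.0013,0,0,0,-0.015],[1,0,-0.0015,0,0,0,-0.018],[1,0,-0.0018,0,0,0,-0.021],[1,0,-0.002,0,0,0,-0.024],[1,0,-0.0023,0,0,0,-0.027],[1,0,-0.0026,0,0,0,-0.03]]}}

```text
time_s: 8.4
tcp_pos: [0.57, 0.1214, 0.0296]
ee_rot: [[0.12, -0.993, -0.0], [-0.993, -0.12, 0.0], [-0.0, 0.0, -1.0]]
wrist_force: [-4.4, 2.7, -2.6]
gripper_width: 0.126
```

```bash
python3 st.py
```

```text
t 8.4 tcp [0.57   0.1214 0.0296] yaw tool x -83.11 F tool [-3.18  4.08  2.6 ] Mz [ 0.768  1.235 -0.02 ] w mm 11.0
r 0.0856 postang -82.44 theta~ 0.116
```

Emit:
{"fn": "jog_arm", "kwargs": {"moves": [[1,-0.0002,-0.0003,-0.0001,0,0,-0.003],[1,-0.0003,-0.0005,-0.0001,0,0,-0.006],[1,-0.0003,-0.0008,-0.0001,0,0,-0.009],[1,-0.0003,-0.001,-0.0001,0,0,-0.012],[1,-0.0003,-0.0013,-0.0001,0,0,-0.015],[1,-0.0003,-0.0015,-0.0001,0,0,-0.018],[1,-0.0003,-0.0018,-0.0001,0,0,-0.021],[1,-0.0003,-0.002,-0.0001,0,0,-0.024],[1,-0.0003,-0.0023,-0.0001,0,0,-0.027],[1,-0.0003,-0.0026,-0.0001,0,0,-0.03]]}}

```text
time_s: 9.23
tcp_pos: [0.5724, 0.1218, 0.0297]
ee_rot: [[0.15, -0.989, -0.001], [-0.989, -0.15, -0.0], [0.0, 0.001, -1.0]]
wrist_force: [-3.8, 1.6, -5.5]
gripper_width: 0.128
```

```bash
cat >> st.py <<'E'
m=s['moment']; t=-R[:,1]; print('moment-based tangential', (np.cross([0,0,1],t)@m/-0.3).round(2))
E
python3 st.py 6;python3 -c "
from h import *
crop('scene6',200,130,285,190,9,'s6c')"
```

```text
t 9.23 tcp [0.5724 0.1218 0.0297] yaw tool x -81.39 F tool [-2.2   3.55  5.49] Mz [ 0.461  1.194 -0.031] w mm 11.11
r 0.0856 postang -80.81 theta~ 0.087
mean F tool [-2.72  3.56  6.16] y [np.float64(3.6), np.float64(3.5), np.float64(4.0), np.float64(3.3)] tcp [0.5724 0.1218 0.0298]
moment-based tangential -3.71
```

View pics/s6c.png

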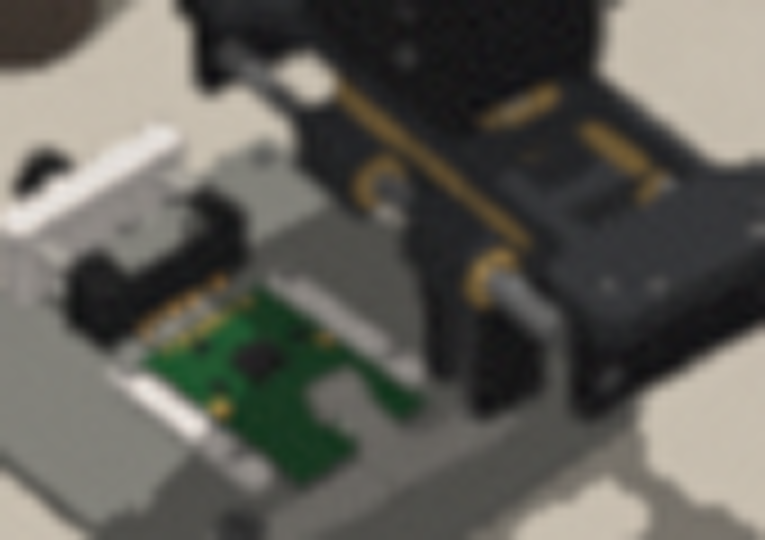

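The gap to the pins is now only a few mm. Shorter steps from here, relaxing the z and radial preload.

Emit:
{"fn": "jog_arm", "kwargs": {"moves": [[1,-0.0002,-0.0002,0.0002,0,0,-0.002],[1,-0.0003,-0.0003,0.0003,0,0,-0.004],[1,-0.0003,-0.0005,0.0003,0,0,-0.006],[1,-0.0003,-0.0007,0.0003,0,0,-0.008],[1,-0.0003,-0.0009,0.0003,0,0,-0.01],[1,-0.0003,-0.001,0.0003,0,0,-0.012],[1,-0.0003,-0.0012,0.0003,0,0,-0.014],[1,-0.0003,-0.0014,0.0003,0,0,-0.016],[1,-0.0003,-0.0015,0.0003,0,0,-0.018],[1,-0.0003,-0.0017,0.0003,0,0,-0.02]]}}

```text
time_s: 10.22
tcp_pos: [0.5741, 0.1221, 0.0297]
ee_rot: [[0.169, -0.986, -0.001], [-0.986, -0.169, -0.0], [0.0, 0.001, -1.0]]
wrist_force: [-4.6, -2.4, -3.8]
gripper_width: 0.123
```

```bash
python3 st.py
```

```text
t 10.22 tcp [0.5741 0.1221 0.0297] yaw tool x -80.26 F tool [1.56 4.89 3.76] Mz [-0.637  1.279 -0.108] w mm 10.7
r 0.0856 postang -79.64 theta~ 0.067
moment-based tangential -4.56
```

Emit:
{"fn": "jog_arm", "kwargs": {"moves": [[1,0,-0.0002,0,0,0,-0.002],[1,0,-0.0003,0,0,0,-0.004],[1,0,-0.0005,0,0,0,-0.006],[1,0,-0.0007,0,0,0,-0.008],[1,0,-0.0009,0,0,0,-0.01],[1,0,-0.001,0,0,0,-0.012],[1,0,-0.0012,0,0,0,-0.014],[1,0,-0.0014,0,0,0,-0.016],[1,0,-0.0015,0,0,0,-0.018],[1,0,-0.0017,0,0,0,-0.02]]}}

```text
time_s: 11.05
tcp_pos: [0.575, 0.1223, 0.0297]
ee_rot: [[0.189, -0.982, -0.002], [-0.982, -0.189, -0.001], [0.0, 0.002, -1.0]]
wrist_force: [-5.3, -2.1, -1.7]
gripper_width: 0.13
```

```bash
python3 st.py
```

```text
t 11.05 tcp [0.575  0.1223 0.0297] yaw tool x -79.13 F tool [1.05 5.55 1.75] Mz [-0.664  1.766 -0.143] w mm 11.33
r 0.0856 postang -79.0 theta~ 0.056
moment-based tangential -6.2
```

```bash
python3 st.py 7;python3 -c "
from h import *
crop('scene7',200,130,285,190,9,'s7c')"
```

```text
t 11.05 tcp [0.575  0.1223 0.0297] yaw tool x -79.13 F tool [1.05 5.55 1.75] Mz [-0.664  1.766 -0.143] w mm 11.33
r 0.0856 postang -79.0 theta~ 0.056
mean F tool [1.27 6.19 2.17] y [np.float64(5.6), np.float64(6.2), np.float64(6.7), np.float64(6.3)] tcp [0.575  0.1223 0.0297]
moment-based tangential -6.2
```

View pics/s7c.png

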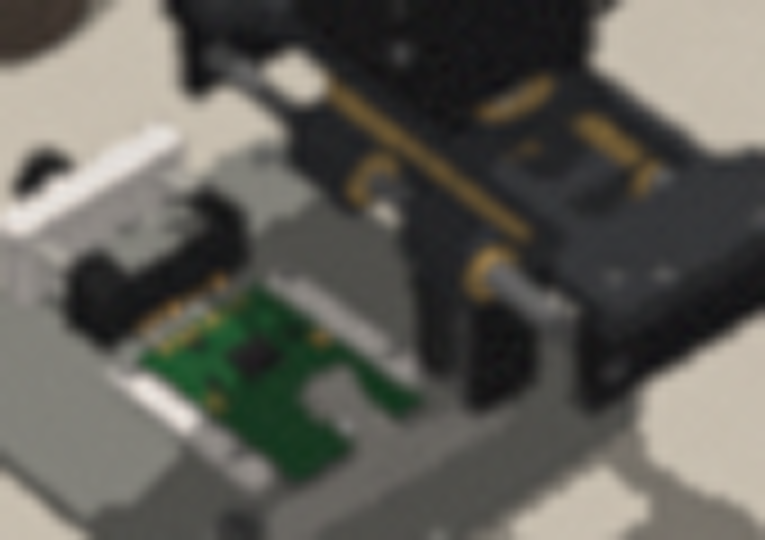

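The tangential force rose from about 3.8 N to 6.2 N while motion fell to half of what was commanded, so the contacts are met (~3.5 N). Pressing further in small steps towards about 9.8 N at the post.

Emit:
{"fn": "jog_arm", "kwargs": {"moves": [[1,0,-0.0001,0,0,0,-0.001],[1,0,-0.0002,0,0,0,-0.002],[1,0,-0.0003,0,0,0,-0.003],[1,0,-0.0005,0,0,0,-0.004],[1,0,-0.0006,0,0,0,-0.005],[1,0,-0.0008,0,0,0,-0.006],[1,0,-0.0009,0,0,0,-0.007],[1,0,-0.001,0,0,0,-0.008],[1,0,-0.0012,0,0,0,-0.009],[1,0,-0.0013,0,0,0,-0.01]]}}

```text
time_s: 12.03
tcp_pos: [0.5756, 0.1224, 0.0296]
ee_rot: [[0.198, -0.98, -0.003], [-0.98, -0.198, -0.001], [0.001, 0.004, -1.0]]
wrist_force: [-7.6, -1.5, -0.2]
gripper_width: 0.122
```

```bash
python3 st.py 8
```

```text
t 12.03 tcp [0.5756 0.1224 0.0296] yaw tool x -78.56 F tool [-0.04  7.78  0.26] Mz [-0.592  2.25  -0.045] w mm 10.6
r 0.0856 postang -78.6 theta~ 0.049
mean F tool [0.17 7.31 0.78] y [np.float64(7.8), np.float64(8.2), np.float64(6.9), np.float64(6.4)] tcp [0.5756 0.1224 0.0296]
moment-based tangential -7.74
```

Emit:
{"fn": "jog_arm", "kwargs": {"moves": [[1,0,-0.0001,0,0,0,-0.001],[1,0,-0.0002,0,0,0,-0.002],[1,0,-0.0003,0,0,0,-0.003],[1,0,-0.0005,0,0,0,-0.004],[1,0,-0.0006,0,0,0,-0.005],[1,0,-0.0008,0,0,0,-0.006],[1,0,-0.0009,0,0,0,-0.007],[1,0,-0.0011,0,0,0,-0.008],[1,0,-0.0013,0,0,0,-0.009],[1,0,-0.0015,0,0,0,-0.01]]}}

```text
time_s: 13.02
tcp_pos: [0.5763, 0.1225, 0.0296]
ee_rot: [[0.208, -0.978, -0.005], [-0.978, -0.208, -0.002], [0.001, 0.005, -1.0]]
wrist_force: [-10.1, -1.4, -0.5]
gripper_width: 0.124
```

```bash
python3 st.py 9
```

```text
t 13.02 tcp [0.5763 0.1225 0.0296] yaw tool x -78.0 F tool [-0.74 10.13  0.57] Mz [-0.59   2.697 -0.109] w mm 10.8
r 0.0857 postang -78.18 theta~ 0.041
mean F tool [-0.97  9.66 -0.37] y [np.float64(10.1), np.float64(9.5), np.float64(9.3), np.float64(9.7)] tcp [0.5763 0.1225 0.0296]
moment-based tangential -9.2
```

Post force about 9.6 N, which is about 8.6 N on the contacts by force. By travel it is ~1.2 mm, or ~10 N. Both agree with 9 N, so I hold here.

Emit:
{"fn": "jog_arm", "kwargs": {"moves": [[1,0,0,0,0,0,0],[1,0,0,0,0,0,0],[1,0,0,0,0,0,0],[1,0,0,0,0,0,0],[1,0,0,0,0,0,0],[1,0,0,0,0,0,0],[1,0,0,0,0,0,0],[1,0,0,0,0,0,0],[1,0,0,0,0,0,0],[1,0,0,0,0,0,0]]}}

```text
time_s: 14.0
tcp_pos: [0.5763, 0.1225, 0.0296]
ee_rot: [[0.208, -0.978, -0.005], [-0.978, -0.208, -0.002], [0.001, 0.005, -1.0]]
wrist_force: [-9.4, -1.3, 1.0]
gripper_width: 0.123
```

```bash
python3 st.py 10
```

```text
t 14.0 tcp [0.5763 0.1225 0.0296] yaw tool x -78.0 F tool [-0.63  9.44 -0.99] Mz [-0.572  2.683 -0.096] w mm 10.71
r 0.0857 postang -78.17 theta~ 0.041
mean F tool [-0.19  9.23 -0.82] y [np.float64(9.4), np.float64(9.1), np.float64(8.9), np.float64(9.4)] tcp [0.5763 0.1225 0.0296]
moment-based tangential -9.15
```

Emit:
{"fn": "jog_arm", "kwargs": {"moves": [[1,0,0,0,0,0,0],[1,0,0,0,0,0,0],[1,0,0,0,0,0,0],[1,0,0,0,0,0,0],[1,0,0,0,0,0,0],[1,0,0,0,0,0,0],[1,0,0,0,0,0,0],[1,0,0,0,0,0,0],[1,0,0,0,0,0,0],[1,0,0,0,0,0,0]]}}

```text
time_s: 14.98
tcp_pos: [0.5763, 0.1225, 0.0296]
ee_rot: [[0.208, -0.978, -0.005], [-0.978, -0.208, -0.002], [0.001, 0.005, -1.0]]
wrist_force: [-9.6, -1.4, 1.3]
gripper_width: 0.131
```

Emit:
{"fn": "jog_arm", "kwargs": {"moves": [[1,0,0,0,0,0,0],[1,0,0,0,0,0,0],[1,0,0,0,0,0,0],[1,0,0,0,0,0,0],[1,0,0,0,0,0,0],[1,0,0,0,0,0,0],[1,0,0,0,0,0,0],[1,0,0,0,0,0,0],[1,0,0,0,0,0,0],[1,0,0,0,0,0,0]]}}

```text
time_s: 15.82
tcp_pos: [0.5763, 0.1225, 0.0296]
ee_rot: [[0.208, -0.978, -0.005], [-0.978, -0.208, -0.002], [0.001, 0.005, -1.0]]
wrist_force: [-9.2, -2.3, 1.5]
gripper_width: 0.127
```

```bash
python3 st.py 11;python3 -c "
from h import *
crop('scene11',200,130,285,190,9,'s11c')"
```

```text
t 15.82 tcp [0.5763 0.1225 0.0296] yaw tool x -78.0 F tool [ 0.31  9.44 -1.45] Mz [-0.543  2.644 -0.015] w mm 11.03
r 0.0857 postang -78.16 theta~ 0.041
mean F tool [-0.34  9.11 -0.76] y [np.float64(9.4), np.float64(8.9), np.float64(9.1), np.float64(9.0)] tcp [0.5763 0.1225 0.0296]
moment-based tangential -9.0
```

View pics/s11c.png

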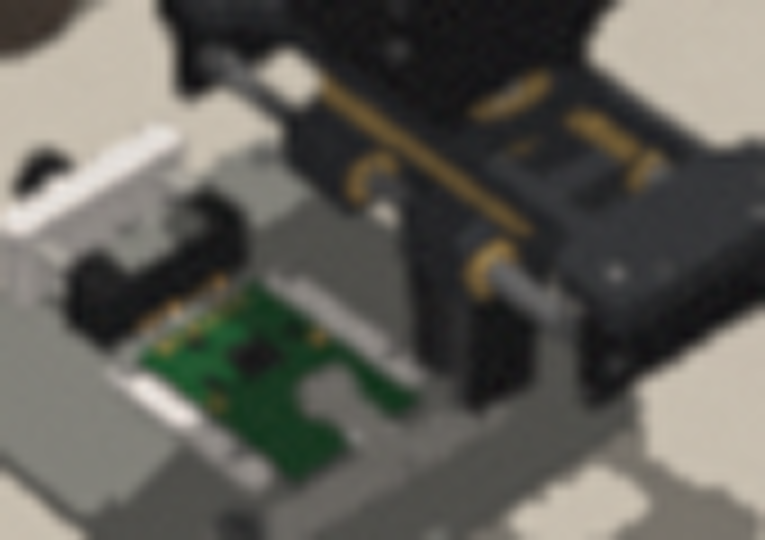

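Held for 2.8 s at a steady 9.1–9.6 N. Swinging the clip back.

Emit:
{"fn": "jog_arm", "kwargs": {"moves": [[1,-0.0001,0.003,0,0,0,0.035],[1,-0.0002,0.0059,0,0,0,0.07],[1,-0.0005,0.0089,0,0,0,0.105],[1,-0.0008,0.0119,0,0,0,0.14],[1,-0.0013,0.0148,0,0,0,0.175],[1,-0.0019,0.0177,0,0,0,0.21],[1,-0.0025,0.0206,0,0,0,0.245],[1,-0.0033,0.0235,0,0,0,0.28],[1,-0.0042,0.0263,0,0,0,0.315],[1,-0.0052,0.0291,0,0,0,0.35]]}}

```text
time_s: 16.8
tcp_pos: [0.5508, 0.1217, 0.0298]
ee_rot: [[-0.14, -0.99, 0.003], [-0.99, 0.14, -0.0], [-0.0, -0.003, -1.0]]
wrist_force: [1.8, -6.8, -7.5]
gripper_width: 0.13
```

```bash
python3 st.py
```

```text
t 16.8 tcp [0.5508 0.1217 0.0298] yaw tool x -98.05 F tool [ 6.45 -2.73  7.5 ] Mz [-2.007 -0.416  0.096] w mm 11.33
r 0.085 postang -95.33 theta~ 0.341
moment-based tangential 2.31
```

Emit:
{"fn": "jog_arm", "kwargs": {"moves": [[1,0.0003,0.003,0.0002,0,0,0.033],[1,0.0004,0.0059,0.0004,0,0,0.065],[1,0.0003,0.0089,0.0005,0,0,0.1],[1,0,0.0119,0.0005,0,0,0.135],[1,-0.0005,0.0148,0.0005,0,0,0.17],[1,-0.0011,0.0177,0.0005,0,0,0.2],[1,-0.0017,0.0206,0.0005,0,0,0.235],[1,-0.0025,0.0235,0.0005,0,0,0.27],[1,-0.0034,0.0263,0.0005,0,0,0.305],[1,-0.0044,0.0291,0.0005,0,0,0.34]]}}

```text
time_s: 17.63
tcp_pos: [0.5221, 0.1301, 0.0297]
ee_rot: [[-0.463, -0.887, 0.002], [-0.887, 0.463, -0.001], [-0.0, -0.002, -1.0]]
wrist_force: [0.2, -6.9, -3.4]
gripper_width: 0.125
```

```bash
python3 st.py
```

```text
t 17.63 tcp [0.5221 0.1301 0.0297] yaw tool x -117.55 F tool [ 5.98 -3.34  3.39] Mz [-1.974  0.094  0.005] w mm 10.88
r 0.0845 postang -115.66 theta~ 0.696
moment-based tangential 2.76
```

Another 0.25 rad, with radial relief.

Emit:
{"fn": "jog_arm", "kwargs": {"moves": [[1,0.0005,0.0025,0.0002,0,0,0.028],[1,0.0008,0.0051,0.0003,0,0,0.055],[1,0.0009,0.0076,0.0003,0,0,0.085],[1,0.0007,0.0102,0.0003,0,0,0.115],[1,0.0003,0.0127,0.0003,0,0,0.145],[1,-0.0002,0.0152,0.0003,0,0,0.175],[1,-0.0007,0.0177,0.0003,0,0,0.205],[1,-0.0013,0.0202,0.0003,0,0,0.235],[1,-0.0017,0.0219,0.0003,0,0,0.255],[1,-0.0017,0.0219,0.0003,0,0,0.255]]}}

```text
time_s: 18.47
tcp_pos: [0.5034, 0.1427, 0.0296]
ee_rot: [[-0.67, -0.742, 0.003], [-0.742, 0.67, 0.001], [-0.002, -0.001, -1.0]]
wrist_force: [-0.7, -4.4, -1.5]
gripper_width: 0.122
```

```bash
python3 st.py 12
```

```text
t 18.47 tcp [0.5034 0.1427 0.0296] yaw tool x -132.08 F tool [ 3.73 -2.44  1.51] Mz [-1.244  0.231  0.015] w mm 10.62
r 0.0843 postang -130.98 theta~ 0.963
mean F tool [ 3.78 -2.52  0.85] y [np.float64(-2.4), np.float64(-2.0), np.float64(-2.7), np.float64(-2.9)] tcp [0.5034 0.1427 0.0296]
moment-based tangential 2.21
```

View pics/c12.png

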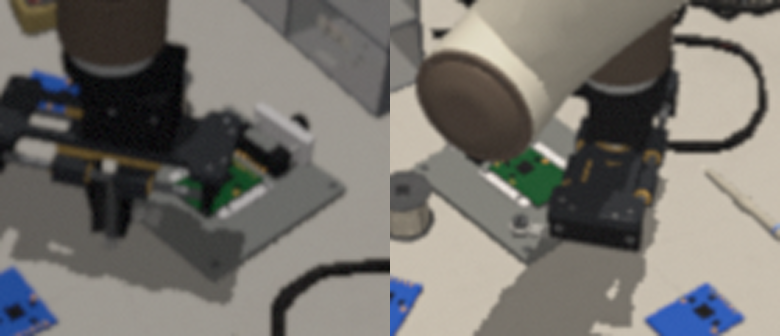

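Emit:
{"fn": "jog_arm", "kwargs": {"moves": [[-1,0,0,0,0,0,0],[-1,0,0,0,0,0,0],[-1,0,0,0,0,0,0],[-1,0,0,0,0,0,0],[-1,0,0,0,0,0,0],[-1,0,0,0,0,0,0],[-1,0,0,0,0,0,0],[-1,0,0,0,0,0,0],[-1,0,0,0,0,0,0],[-1,0,0,0,0,0,0]]}}

```text
time_s: 19.45
tcp_pos: [0.5023, 0.1423, 0.0288]
ee_rot: [[-0.671, -0.742, 0.0], [-0.742, 0.671, 0.0], [-0.0, -0.0, -1.0]]
wrist_force: [0.2, -0.1, -0.5]
gripper_width: 0.801
```

Emit:
{"fn": "jog_arm", "kwargs": {"moves": [[-1,0,0,-0.01,0,0,0],[-1,0,0,-0.02,0,0,0],[-1,0,0,-0.035,0,0,0],[-1,0,0,-0.05,0,0,0],[-1,0,0,-0.07,0,0,0],[-1,0,0,-0.09,0,0,0],[-1,0,0,-0.11,0,0,0],[-1,0,0,-0.13,0,0,0],[-1,0,0,-0.14,0,0,0],[-1,0,0,-0.14,0,0,0]]}}

```text
time_s: 20.28
tcp_pos: [0.5038, 0.1431, 0.1723]
ee_rot: [[-0.67, -0.742, 0.006], [-0.742, 0.67, 0.003], [-0.007, -0.002, -1.0]]
wrist_force: [-0.3, -0.4, -0.2]
gripper_width: 0.997
```

```bash
python3 st.py 13; python3 -c "
from h import *
crop('wrist13',120,150,330,300,3.7,'w13c')"
```

```text
t 20.28 tcp [0.5038 0.1431 0.1723] yaw tool x -132.09 F tool [ 0.45 -0.06  0.24] Mz [-0.014 -0.07  -0.039] w mm 86.75
r 0.0837 postang -130.97 theta~ 0.963
mean F tool [ 0.01 -0.34  0.59] y [np.float64(-0.1), np.float64(-0.8), np.float64(0.4), np.float64(-0.9)] tcp [0.5015 0.142  0.168 ]
moment-based tangential 0.21
```

View pics/c13.png

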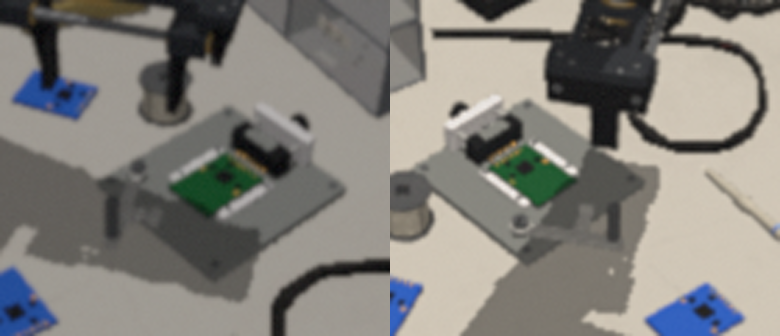

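View pics/w13c.png

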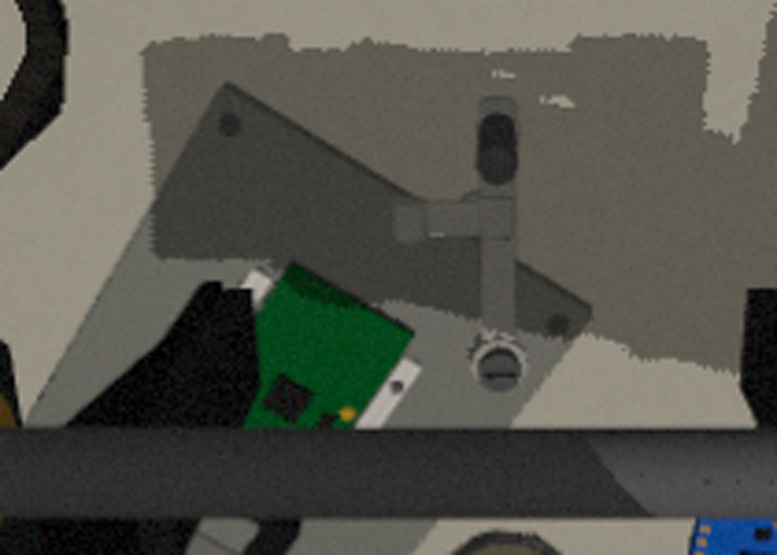

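View pics/scene13.png

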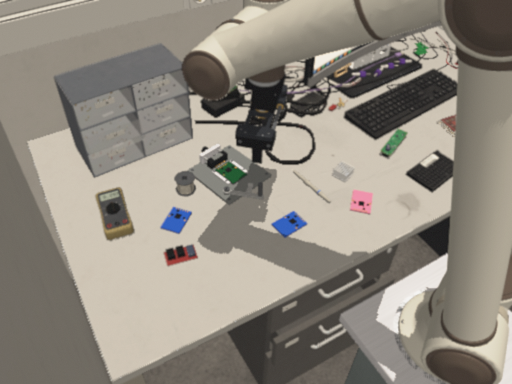

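Final pictures: the board lies between the rails (scene (231,171)), the clip is at about 0.97 rad and clear, everything else is in place, and the robot is free of contact. Handing in.

```bash
python3 -c "
from station import *
print(finish_job())"
```

```text
the job is handed in; nothing more can be done
None
```

I swung the clip onto the board, pressed the board onto the spring contacts for about 2.8 s, swung the clip clear and let go. The job was handed in at about 20 s of the 72 s; no verdict is reported.

- **Contact:** I felt the contacts at a clip angle of about +0.065 rad, where the force at the post began to rise above its sliding level of about 3.8 N. I pressed on to 9.1–9.7 N at the post.
- **Force on the contacts:** the post force gives about 8–8.6 N. The travel after contact (about 1.2–1.4 mm) gives about 10–11 N. The two differ by a couple of newtons, but both lie inside the 5–16 N limits.
- **After release:** the clip stands at about 0.96 rad (at least 0.785 was asked). The board lies between its rails. The bystanders look unmoved in the scene picture. The gripper is open about 14 cm higher, clear of everything.
- **Irregularity:** swinging back, the pinch built up side forces of 6–7.5 N along the arm and vertically, from small errors in my estimate of the pivot. I eased these off, and they are far below the limits.

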